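# Square a spare-part carton into the counter's corner stop

## Task

The white carton on the stockroom counter has to stand square in the blue corner stop, ready for its price label. Push it along the counter with the fingers, without picking it up or tipping it, until its long side lies flat against the long blue rail and its end is up against the short blue stop. Leave the spray can, the copper filter drier and the yellow bin where they are.

Things in the scene. Friction and masses are not known exactly. Their poses are not given: they have to be found in the camera images.
- corner: Fixed blue corner stop: two rails 5 mm thick, 30 mm high, at a right angle. Origin: inside corner, at the counter surface. Long rail: inner face at x = 0, 340 mm along -y (to the robot's right). Short stop: inner face at y = 0, 100 mm along -x (towards the robot). The carton belongs at negative x, negative y. Bolted flanges outside, to 27 mm from the inner faces, bolts 8 mm high.
- carton_center (a point): Centre (30 mm up) of the loose white carton, 100 mm along its x, 140 mm along its y, 60 mm high, about 0.6 kg, with brown tape and a red-edged tag on top. Squared in the corner, its centre is at x = -50, y = -70 mm of the corner stop's frame, its axes parallel to that frame.
- carton: The same carton; origin at the centre of its underside, same axes. It starts flat on the counter, clear of the rails, on the robot's side of the long rail, its axes within 0.4 rad of the corner stop's: its +x side (140 mm) goes to the long rail, its +y end to the short stop.
- spray_center (a point): Centre (75 mm up) of a standing spray can with a red label, 52 mm across, 150 mm high, loose; leave alone.
- drier_center (a point): Centre (60 mm up) of a copper filter drier standing upright, 50 mm across, 120 mm high, loose; leave alone. It and the spray can stand one behind the long rail and one on the robot's side of the yellow bin, either way round.
- bin: Yellow open parts bin with brass fittings, 130 mm along its x, 100 mm along its y, 55 mm high, loose, to the left of the short stop; origin at the centre of its underside; leave alone.
Not all that is in view belongs to the job. Leave any green look-alike of the carton alone.

How it is judged (in metres and radians):
At the end, for the whole second after the job is handed in: The carton lies flat on the counter and at rest, its centre within 5 mm of the squared position along each rail (so at most 5 mm from touching either), turned less than 0.05 rad from the rails; the spray can, drier and bin are within 15 mm of where they stood (x of carton_center in the frame of corner between -0.055 and -0.045 m and y of carton_center in the frame of corner between -0.075 and -0.065 m and angle between the y axis of carton_center and the y axis of corner, either way round below 0.05 rad and height (world z) of carton_center between 0.026 and 0.034 m and angle between carton_center's own z axis and vertical below 0.05 rad and linear speed of carton below 0.01 m/s and distance of each of spray_center, drier_center, bin from where it was at the start of the episode below 0.015 m).
It fails at once if the carton is lifted off the counter (centre more than 12 mm above its resting height) (height (world z) of carton_center above 0.042 m).
It fails at once if the carton is tipped by more than 0.2 rad (angle between carton_center's own z axis and vertical above 0.2 rad).
It fails at once if the spray can is moved by more than 15 mm (distance of spray_center from where it was at the start of the episode above 0.015 m).
It fails at once if the filter drier is moved by more than 15 mm (distance of drier_center from where it was at the start of the episode above 0.015 m).
It fails at once if the yellow bin is moved by more than 15 mm (distance of bin from where it was at the start of the episode above 0.015 m).
It also fails if it takes over 45 s, if anything falls off the work surface, if the arm or the gripper's body presses on something with over 40 N, if the wrist force passes 120 N, or if a joint passes its speed limit or range.

## Robot

A 6-joint arm with a two-finger parallel gripper is mounted at the origin on the work surface. World frame = base frame: x ahead of the robot, y to its left, z up, the work surface at z = 0. Lengths are in mm, angles in rad, forces in N, time in s.
With the tool pointing down it reaches from about 350 to 875 mm from the base axis. Payload 4.2 kg.
Tool frame: the origin (TCP) lies at the very end of the fingers, on their centre line; the grasp point (between the pads) lies 19 mm behind it; z points along the fingers, y is the line along which they close (so a half turn about z gives the same grasp; the last joint's range is limited). The gripper opens to 85 mm and grips with 20 to 120 N. Pads are 22 mm wide; open, the fingers measure 114 mm over their backs; the gripper's body (76 mm by 85 mm) begins 54 mm behind the grasp point. The pads swing forward as they close: fully open they stand 13 mm farther back than shut.
Start: joints at [-0.91, 0.385, 0.008, 0, -1.194, -0.259], TCP at [244.435, -575.196, 231.312] pointing down, gripper open.
Joint ranges: [-3.14, 3.14], [-1.21, 2.06], [-1.07, 1.41], [-3.16, 2.05], [-2.99, -0.16], [-3.1, 3.1]. Speed limits (rad/s): [2.79, 2.79, 3.14, 3.14, 3.14, 3.14].

## Interface

Orientations are given as a unit quaternion [x, y, z, w].
In Python, from bench import read_state, get_image, camera_model, job_done gives the robot as it stands.
- The arm moves only by the shell command python3 -m handwheel 'ROWS'. ROWS is JSON, a list of rows, each a list of 7 numbers: the shift along the tool's x, y, z in m, then the turn, a rotation vector about the tool's x, y, z in rad, then the gripper's target within -1 to 1 (fully open at 1, half-way at 0, shut at -1). In form: [[dx, dy, dz, wx, wy, wz, jaw], ...]. A call has 1 to 10 rows; each row is the pose to reach, as a shift and turn from the pose commanded when the call began, along the tool's axes at that moment; what a row does not reach only later rows make up. A row lasts 1/8 s, in which the tool goes at most 62.5 mm and 10.7 degrees, less where a joint would pass 70% of its speed; a pose out of reach is approached as far as the arm can. A call with a gripper value outside its range is refused whole. The fingers move at their own pace and stop on an object; the grip force is fixed at half the most. Time passes only in rows, so rows that repeat a pose let the fingers close. It gives the time, the measured TCP pose, the force, the opening and the grip force at its end, in the units of the state.
- read_state(): the state, without advancing time (a new reading comes with each control period).
- get_image(name): name is "scene" or "top" or "wrist"; returns (picture, depth): 480x640x3 uint8, blue, green, red; 480x640 float32, mm along the optical axis (not along the pixel's ray), 0 where there is no reading.
- camera_model(name): a dict with "K" (3x3 intrinsics, pixels), "rvec" (rotation vector, rad) and "tvec" (3), from world to camera coordinates, as OpenCV has them; the wrist camera has in their place "hand_eye" (4x4, takes a point from camera to tool coordinates, whose origin is the TCP and whose axes are the flange's). Camera axes: x right, y down, z forward; pixel columns grow to the right and rows downward; lengths in mm; the calibration is good to about 2 mm. A picture is of the moment at which its call begins: read the wrist's pose just before it. camera_model takes no time and is no camera call.
- job_done(): hands the job in; it is judged then, once.
The state is a dict: "clock": time; "joints": joint angles; "joint_vel": joint speeds; "joint_efforts": joint torques, N m; "position": TCP position; "ee_rot": TCP orientation; "contact_force": force on the tool from outside, world axes, zero at the start; "wrist_torque": the same for the moment, N m; "gripper_width": finger opening in mm; "grasp_force": force on a finger pad.
Only numpy, scipy, OpenCV 4.12 (cv2) and the standard library are available. Lean on these libraries where they do the work, as an engineer would, in place of code of your own. Each camera call takes 0.05 s, during which the arm holds its last target. There are 200 camera calls.

## Working session

There is one attempt and no reset: what is moved stays moved. The work goes in short steps, Python scripts to look and compute and a shell command to move; the robot and the scene stay as the last step left them, time stands still between calls to the robot, and variables do not carry over. Pictures are saved under pics/ and viewed, at most 10 in all, crops included, and the job is handed in when it is done.

```bash
mkdir -p pics; cat > h.py <<'E'
import numpy as np, cv2
from scipy.spatial.transform import Rotation as R
from bench import read_state,get_image,camera_model
def world(name,px,depth=None,z=None):
    m=camera_model(name);K=np.array(m["K"]);Rm=cv2.Rodrigues(np.array(m["rvec"],float))[0];t=np.array(m["tvec"],float).ravel()
    out=[]
    for i,(u,v) in enumerate(px):
        r=np.linalg.inv(K)@[u,v,1.]
        if z is None:
            d=float(depth[int(round(v)),int(round(u))]); out.append(Rm.T@(r*d-t))
        else:
            c=-Rm.T@t; w=Rm.T@r; out.append(c+w*(z-c[2])/w[2])
    return np.array(out)
E
python3 - <<'E'
from h import *
for n in("top","scene"):
    im,d=get_image(n); cv2.imwrite(f"pics/{n}.png",im); np.save(f"pics/{n}.npy",d); np.save(f"pics/{n}_im.npy",im)
    m=camera_model(n); print(n,m)
s=read_state(); print(s)
E
```

```text
top {'K': array([[526.26472984,   0.        , 323.30926108],
       [  0.        , 526.26472984, 249.89369013],
       [  0.        ,   0.        ,   1.        ]]), 'rvec': array([ 2.18567674, -2.13091565,  0.12665995]), 'tvec': array([ 90.12213093, 571.45255122, 938.89401121])}
scene {'K': array([[439.32778837,   0.        , 316.74829256],
       [  0.        , 439.32778837, 244.75907443],
       [  0.        ,   0.        ,   1.        ]]), 'rvec': array([ 1.78968466,  1.94672443, -0.6209485 ]), 'tvec': array([ -57.16115929, -417.62089365, 1201.19872967])}
{'clock': 0.1, 'joints': array([-9.10402049e-01,  3.85470044e-01,  6.75726296e-03, -4.59652333e-04,
       -1.19400945e+00, -2.58615539e-01]), 'joint_vel': array([ 0.00011424, -0.00161546,  0.0036618 , -0.00017812,  0.00083713,
       -0.00033277]), 'joint_efforts': array([-1.54344452e-04, -3.93320167e+01,  1.88929689e+01,  4.19796690e+00,
       -2.61154608e-03, -5.17250584e-06]), 'position': array([ 244.23162685, -574.72859876,  230.33107994]), 'ee_rot': array([-1.99457734e-01,  9.79905934e-01,  9.57809151e-04, -2.35609103e-04]), 'contact_force': array([-0.3204802 ,  0.14488366, -0.48200744]), 'wrist_torque': array([-0.08146044,  0.00560969, -0.02208775]), 'grasp_force': 0.0, 'gripper_width': 85.54051224157008}
```

View pics/top.png

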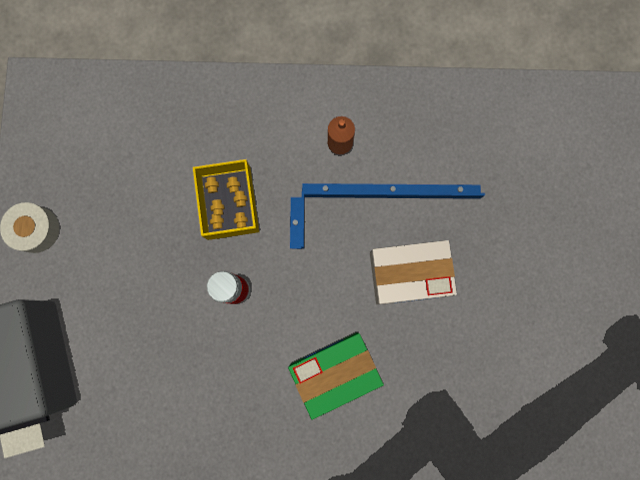

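View pics/scene.png

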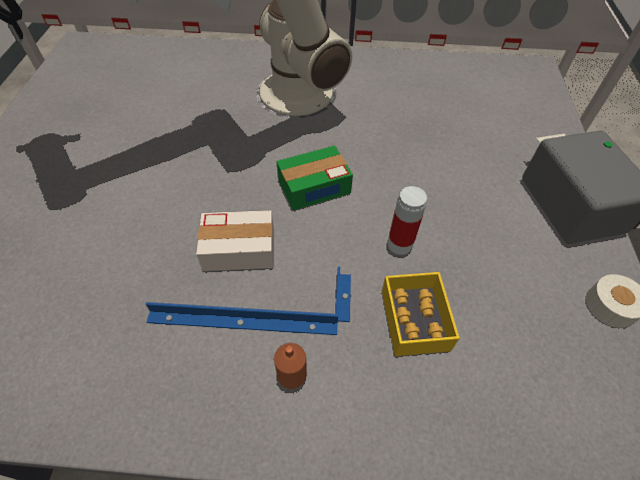

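Top view: the white carton is at about (414,272), the long rail runs (303,190) to (482,192), and the short stop is at (297,222). The spray can is at (228,288), the drier at (341,135) and the bin at (226,200). The green look-alike is at (337,376). I'll enlarge the corner and carton in both views.

```bash
python3 - <<'E'
import cv2
a=cv2.imread("pics/top.png")[175:315,280:490]; b=cv2.imread("pics/scene.png")[200:345,140:360]
cv2.imwrite("pics/tc.png",cv2.resize(a,None,fx=3.8,fy=3.8,interpolation=cv2.INTER_CUBIC)); cv2.imwrite("pics/sc.png",cv2.resize(b,None,fx=3.6,fy=3.6,interpolation=cv2.INTER_CUBIC))
E
```

```text
(no output)
```

View pics/tc.png

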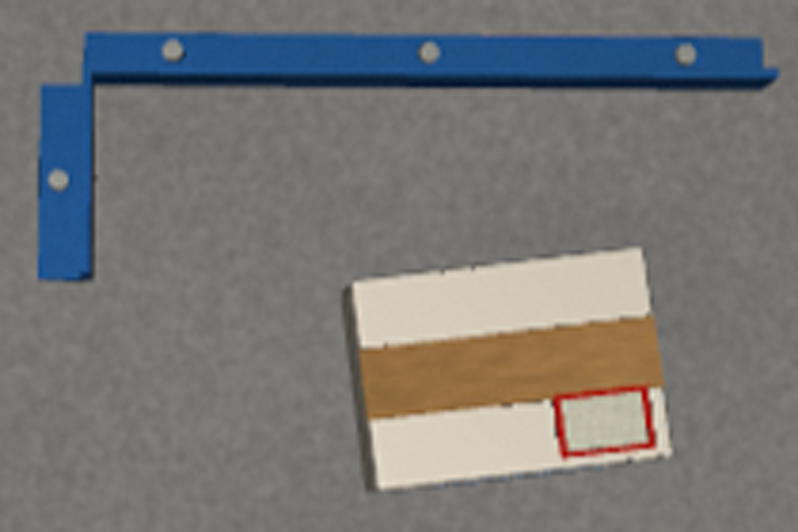

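View pics/sc.png

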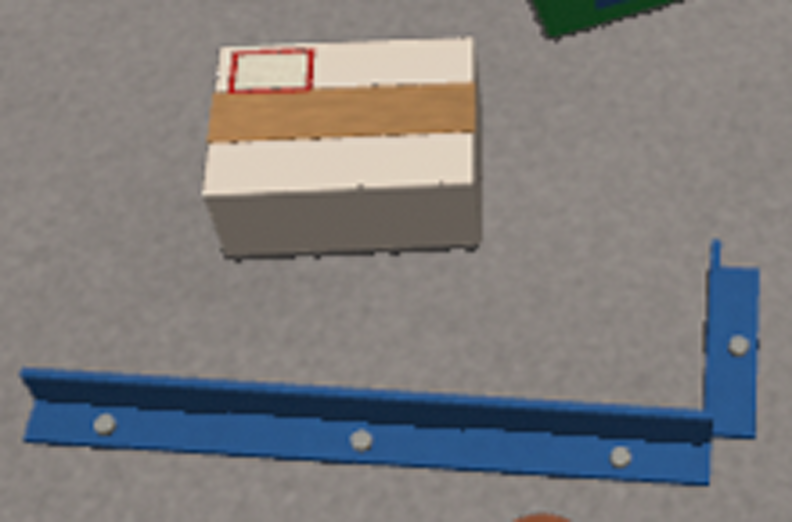

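Top crop: carton top corners at (352,283), (642,248), (671,456) and (378,490). The rail's inner face line runs (92,75–84) to (770,80–88). In the scene crop the same carton corners are (473,184), (203,195), (220,47) and (472,38), and the rail's top edge runs (22,370) to (712,412).

```bash
cat >> h.py <<'E'
def tri(pt,ps):
    P=[]
    for n in("top","scene"):
        m=camera_model(n);P.append(np.array(m["K"])@np.c_[cv2.Rodrigues(np.array(m["rvec"],float))[0],np.array(m["tvec"],float).ravel()])
    X=cv2.triangulatePoints(P[0],P[1],np.array(pt,float).T,np.array(ps,float).T);return (X[:3]/X[3]).T
E
python3 - <<'E'
from h import *
np.set_printoptions(precision=1,suppress=True)
T=lambda l:[(x/3.8+280-.37,y/3.8+175-.37) for x,y in l]
S=lambda l:[(x/3.6+140-.36,y/3.6+200-.36) for x,y in l]
for n in("top","scene"):
    m=camera_model(n);print(n,"cam",-cv2.Rodrigues(m["rvec"])[0].T@m["tvec"])
ct=[(352,283),(642,248),(671,456),(378,490)];cs=[(473,184),(203,195),(220,47),(472,38)]
print("tri carton\n",tri(T(ct),S(cs)))
a=world("top",T(ct),z=60);b=world("scene",S(cs),z=60);print(a,"\n",b,"\ncenters",a.mean(0),b.mean(0))
for q in(a,b):
    d=(q[0]-q[1]+q[3]-q[2]);print("yaw of +y axis",np.arctan2(-d[0],d[1]),[np.linalg.norm(q[i]-q[i-1]) for i in range(4)])
# rail: top edge (z=30) & base (z=0)
print("rail top z30 (top)\n",world("top",T([(92,75),(430,76),(770,80)]),z=30))
print("rail base z0 (top)\n",world("top",T([(92,84),(430,86),(765,89)]),z=0))
print("short: top edge z30 / base z0\n",world("top",T([(91,90),(91,275)]),z=30),world("top",T([(94,90),(94,278)]),z=0))
print("rail scene top outer z30\n",world("scene",S([(22,372),(712,416)]),z=30), "inner",world("scene",S([(22,368),(712,410)]),z=30))
print("short scene top end z30",world("scene",S([(716,240)]),z=30))
for n,p,z in(("top",[(222,287),(341,123),(226,200)],(150,120,55)),):
    for q,zz in zip(p,z):print(q,world(n,[q],z=zz))
d=np.load("pics/top.npy");print("depth carton",world("top",[(400,255),(430,292)],d))
E
```

```text
top cam [ 452.8  100.7 1000.5]
scene cam [1033.7  136.   730.4]
tri carton
 [[ 569.9   16.7   56.3]
 [ 589.9 -120.7   57.8]
 [ 491.7 -134.5   57.9]
 [ 472.3    2.8   57.1]]
[[ 569.6   16.4   60. ]
 [ 589.8 -120.9   60. ]
 [ 491.6 -134.2   60. ]
 [ 472.3    2.9   60. ]] 
 [[ 572.5   18.2   60. ]
 [ 591.4 -118.8   60. ]
 [ 493.3 -133.4   60. ]
 [ 474.7    3.7   60. ]] 
centers [530.8 -59.   60. ] [533.  -57.6  60. ]
yaw of +y axis 0.14318380107067039 [np.float64(98.20274784569968), np.float64(138.84019546038144), np.float64(99.028637530647), np.float64(138.45334745065108)]
yaw of +y axis 0.13591283427866654 [np.float64(98.84105477207724), np.float64(138.3415831183352), np.float64(99.10480689779801), np.float64(138.3043496918816)]
rail top z30 (top)
 [[ 673.8  143.9   30. ]
 [ 677.5  -23.4   30. ]
 [ 679.7 -191.6   30. ]]
rail base z0 (top)
 [[ 675.9  145.1    0. ]
 [ 679.2  -27.3    0. ]
 [ 682.  -198.     0. ]]
short: top edge z30 / base z0
 [[666.2 144.2  30. ]
 [574.  141.4  30. ]] [[672.8 144.    0. ]
 [576.3 141.1   0. ]]
rail scene top outer z30
 [[ 684.3 -193.8   30. ]
 [ 679.2  149.1   30. ]] inner [[ 682.1 -194.5   30. ]
 [ 675.9  149.    30. ]]
short scene top end z30 [[576.5 145.7  30. ]]
(222, 287) [[490.6 266.1 150. ]]
(341, 123) [[781.2  79.2 120. ]]
(226, 200) [[654. 285.  55.]]
depth carton [[559.7 -33.   64. ]
 [495.  -87.1  62.5]]
```

```bash
cat > go.py <<'E'
import sys; from h import *
np.set_printoptions(precision=4,suppress=True)
s=read_state(); Rm=R.from_quat(s["ee_rot"]); y=Rm.as_matrix()[:,1]; yaw=np.arctan2(-y[0],y[1])
print("t",s["clock"],"pos",s["position"],"yaw",yaw,"F",s["contact_force"])
for a in sys.argv[1:]:
    g=[float(v) for v in a.split(",")]
    print(a,"shift mm",Rm.inv().apply(np.array(g[:3])-s["position"]),"wz",-(g[3]-yaw))
E
python3 go.py 437,-71,120,0.14
```

```text
t 0.1 pos [ 244.2316 -574.7286  230.3311] yaw 0.40160912735792437 F [-0.3205  0.1449 -0.482 ]
437,-71,120,0.14 shift mm [-374.3467  388.0771  111.0664] wz 0.26160912735792435
```

```bash
python3 -m handwheel '[[-0.374,0.388,0.111,0,0,0.262,1],[-0.374,0.388,0.111,0,0,0.262,1],[-0.374,0.388,0.111,0,0,0.262,1],[-0.374,0.388,0.111,0,0,0.262,1],[-0.374,0.388,0.111,0,0,0.262,1],[-0.374,0.388,0.111,0,0,0.262,1],[-0.374,0.388,0.111,0,0,0.262,1],[-0.374,0.388,0.111,0,0,0.262,1],[-0.374,0.388,0.111,0,0,0.262,1],[-0.374,0.388,0.111,0,0,0.262,1]]'; python3 go.py 437,-71,14,0.14
```

```text
clock: 1.35
position: [437.5, -69.3, 119.6]
ee_rot: [-0.072, 0.997, -0.0, -0.001]
contact_force: [-0.9, -1.2, -0.3]
gripper_width: 85.6
grasp_force: 0.0
t 1.35 pos [437.4977 -69.288  119.5516] yaw 0.14504287297612434 F [-0.8523 -1.1886 -0.3113]
437,-71,14,0.14 shift mm [  0.5929  -1.6248 105.5525] wz 0.005042872976124324
```

```bash
python3 -m handwheel '[[0,0,0.03,0,0,0,1],[0,0,0.06,0,0,0,1],[0,0,0.09,0,0,0,1],[0,0,0.105,0,0,0,1],[0,0,0.105,0,0,0,1],[-0.01,0,0.105,0,0,0,1],[-0.02,0,0.105,0,0,0,1],[-0.028,0,0.105,0,0,0,1],[-0.036,0,0.105,0,0,0,1],[-0.044,0,0.105,0,0,0,1]]' && python3 -m handwheel '[[-0.008,0,0,0,0,0,1],[-0.016,0,0,0,0,0.01,1],[-0.024,0,0,0,0,0.02,1],[-0.032,0,0,0,0,0.03,1],[-0.04,0,0,0,0,0.045,1],[-0.048,0,0,0,0,0.06,1],[-0.056,0,0,0,0,0.075,1],[-0.06,0,0,0,0,0.09,1],[-0.064,0,0,0,0,0.105,1],[-0.064,0,0,0,0,0.105,1]]'; python3 go.py; python3 - <<'E'
from h import *
im,d=get_image("top");a=im[175:315,280:490];cv2.imwrite("pics/t2.png",cv2.resize(a,None,fx=3.8,fy=3.8,interpolation=cv2.INTER_CUBIC))
E
```

```text
clock: 2.6
position: [477.1, -66.3, 14.9]
ee_rot: [-0.069, 0.998, -0.0, -0.004]
contact_force: [-7.4, -0.8, 5.1]
gripper_width: 85.6
grasp_force: 3.6
clock: 3.85
position: [544.3, -56.7, 15.1]
ee_rot: [-0.017, 1.0, 0.0, 0.0]
contact_force: [-1.2, 0.1, -1.0]
gripper_width: 85.0
grasp_force: 0.6
t 3.85 pos [544.3459 -56.677   15.066 ] yaw 0.034410681938113946 F [-1.2426  0.0959 -0.9899]
```

View pics/t2.png

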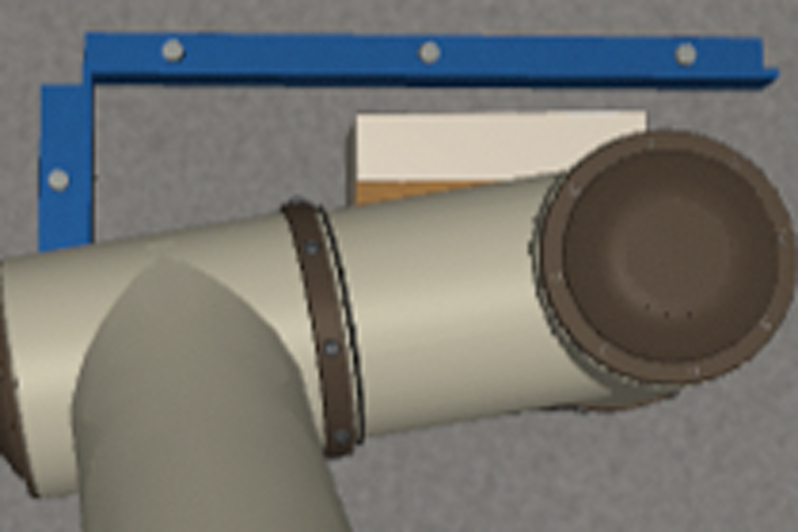

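The carton's far top edge is now at (357,114)–(645,112), almost parallel to the rail with roughly 20 mm left.

```bash
python3 - <<'E'
from h import *
T=lambda l:[(x/3.8+280-.37,y/3.8+175-.37) for x,y in l]
print(world("top",T([(357,114),(645,112)]),z=59))
E
python3 go.py 556,-55,15,0.02
```

```text
[[ 651.30638314   15.10808016   59.        ]
 [ 655.76116747 -122.80499427   59.        ]]
t 3.9 pos [544.3762 -56.6774  15.1812] yaw 0.03462367202053413 F [-1.1342  0.6405 -0.969 ]
556,-55,15,0.02 shift mm [-11.6747   1.2739   0.1917] wz 0.01462367202053413
```

```bash
python3 -m handwheel '[[-0.007,0,0,0,0,0.007,1],[-0.014,0,0,0,0,0.014,1],[-0.02,0,0,0,0,0.014,1],[-0.02,0,0,0,0,0.014,1],[0.01,0,0,0,0,0.014,1],[0.025,0,0,0,0,0.014,1],[0.025,0,-0.04,0,0,0.014,0],[0.025,0,-0.1,0,0,0.014,0],[0.025,0,-0.1,0,0,0.014,0]]'; python3 go.py 627,-178,115,1.59
```

```text
clock: 5.03
position: [523.5, -57.1, 121.0]
ee_rot: [-0.011, 1.0, 0.001, 0.007]
contact_force: [0.9, 0.7, -0.3]
gripper_width: 42.3
grasp_force: 0.0
t 5.025 pos [523.4525 -57.1368 120.9772] yaw 0.022382706191367358 F [ 0.9186  0.7132 -0.2698]
627,-178,115,1.59 shift mm [-100.7229 -123.156     7.2947] wz -1.5676172938086328
```

```bash
python3 -m handwheel '[[-0.02,-0.123,0,0,0,-1.568,0],[-0.04,-0.123,0,0,0,-1.568,0],[-0.06,-0.123,0,0,0,-1.568,0],[-0.08,-0.123,0,0,0,-1.568,0],[-0.1,-0.123,0,0,0,-1.568,0],[-0.1,-0.123,0,0,0,-1.568,0],[-0.1,-0.123,0,0,0,-1.568,0],[-0.1,-0.123,0,0,0,-1.568,0],[-0.1,-0.123,0,0,0,-1.568,0],[-0.1,-0.123,0,0,0,-1.568,0]]'; python3 go.py 627,-178,15,1.59;  python3 - <<'E'
from h import *
im,d=get_image("scene");cv2.imwrite("pics/s3.png",im); im,d=get_image("top");cv2.imwrite("pics/t3.png",cv2.resize(im[175:315,280:490],None,fx=3.8,fy=3.8,interpolation=cv2.INTER_CUBIC))
E
```

```text
clock: 6.28
position: [621.6, -178.5, 114.7]
ee_rot: [0.713, -0.701, 0.0, 0.0]
contact_force: [-0.5, 1.0, 0.3]
gripper_width: 42.7
grasp_force: 0.0
t 6.275 pos [ 621.5756 -178.528   114.7311] yaw 1.5877540982143061 F [-0.4569  1.0121  0.3019]
627,-178,15,1.59 shift mm [-0.4463 -5.4253 99.7314] wz -0.002245901785693949
```

View pics/t3.png

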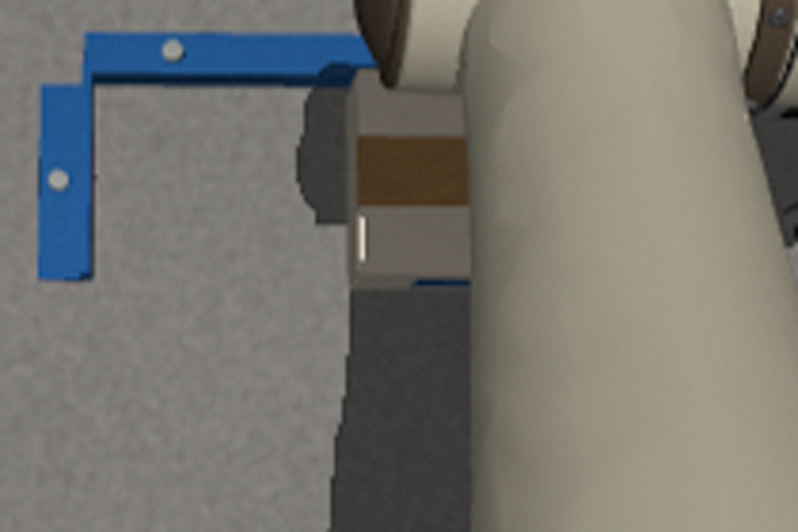

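The carton's top left edge runs (357,70)–(358,273): square, about 4 mm from the rail, with about 127 mm to go to the stop.

```bash
python3 -m handwheel '[[0,-0.002,0.03,0,0,0,0],[0,-0.002,0.06,0,0,0,0],[0,-0.002,0.09,0,0,0,0],[0,-0.002,0.099,0,0,0,0],[-0.012,-0.002,0.099,0,0,0,0],[-0.024,-0.002,0.099,0,0,0,0],[-0.034,-0.002,0.099,0,0,0,0],[-0.042,-0.002,0.099,0,0,0,0],[-0.05,-0.002,0.099,0,0,0,0],[-0.058,-0.002,0.099,0,0,0,0]]' && python3 -m handwheel '[[-0.009,0,0,0,0,0,0],[-0.018,0,0,0,0,0,0],[-0.027,0,0,0,0,0,0],[-0.036,0,0,0,0,0,0],[-0.045,0,0,0,0,0,0],[-0.054,0,0,0,0,0,0],[-0.063,0,0,0,0,0,0],[-0.07,0,0,0,0,0,0],[-0.077,0,0,0,0,0,0],[-0.077,0,0,0,0,0,0]]'; python3 go.py; python3 - <<'E'
from h import *
im,d=get_image("scene");cv2.imwrite("pics/s4.png",cv2.resize(im[180:345,140:360],None,fx=3.6,fy=3.6,interpolation=cv2.INTER_CUBIC)); im,d=get_image("top");cv2.imwrite("pics/t4.png",cv2.resize(im[175:315,280:490],None,fx=3.8,fy=3.8,interpolation=cv2.INTER_CUBIC))
E
```

```text
clock: 7.62
position: [622.8, -120.8, 17.0]
ee_rot: [0.713, -0.701, 0.001, -0.0]
contact_force: [0.6, -4.6, 1.9]
gripper_width: 42.9
grasp_force: 0.0
clock: 8.88
position: [620.9, -42.4, 16.2]
ee_rot: [0.714, -0.701, -0.0, -0.0]
contact_force: [-0.6, 0.4, 1.3]
gripper_width: 42.2
grasp_force: 0.0
t 8.875 pos [620.8703 -42.3954  16.2099] yaw 1.5893140105029306 F [-0.6008  0.4335  1.296 ]
```

View pics/t4.png

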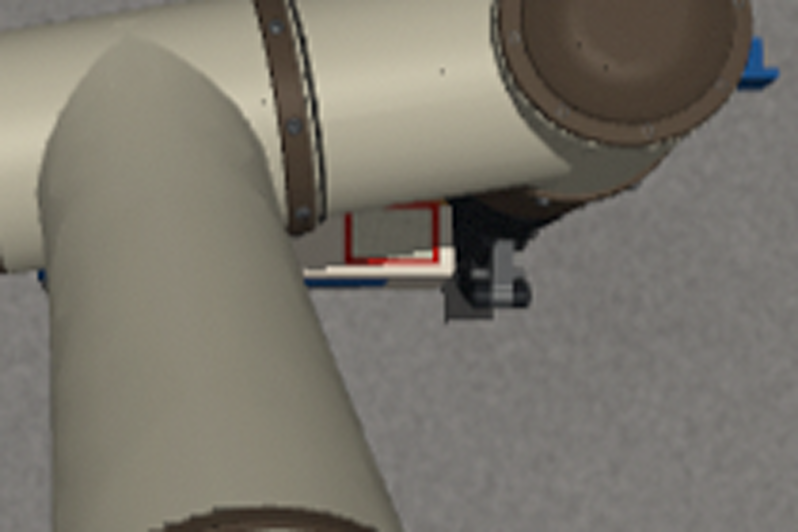

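The near right top corner is at (455,275), so the end is about 35 mm from the stop. Continuing, then creeping in while watching the force.

```bash
python3 -m handwheel '[[-0.007,0,0,0,0,0,0],[-0.014,0,0,0,0,0,0],[-0.02,0,0,0,0,0,0],[-0.025,0,0,0,0,0,0],[-0.029,0,0,0,0,0,0],[-0.031,0,0,0,0,0,0],[-0.032,0,0,0,0,0,0],[-0.032,0,0,0,0,0,0]]'; python3 go.py;python3 -m handwheel '[[-0.001,0,0,0,0,0,0],[-0.002,0,0,0,0,0,0],[-0.002,0,0,0,0,0,0]]'
```

```text
clock: 9.98
position: [620.3, -11.4, 16.2]
ee_rot: [0.713, -0.701, -0.0, 0.0]
contact_force: [-1.1, -3.3, 2.0]
gripper_width: 42.4
grasp_force: 0.0
t 9.975 pos [620.2741 -11.3553  16.2039] yaw 1.5887432263501788 F [-1.1036 -3.3343  1.9874]
clock: 10.35
position: [620.3, -9.5, 16.2]
ee_rot: [0.713, -0.701, -0.0, 0.0]
contact_force: [0.2, -3.0, 0.8]
gripper_width: 42.8
grasp_force: 0.0
```

```bash
for i in 1 2; do python3 -m handwheel '[[-0.001,0,0,0,0,0,0],[-0.002,0,0,0,0,0,0],[-0.002,0,0,0,0,0,0]]' | grep -E "position|contact"; done
```

```text
position: [620.0, -7.9, 16.2]
contact_force: [0.2, -4.9, 0.2]
position: [619.8, -7.8, 16.3]
contact_force: [0.2, -12.0, 0.8]
```

```bash
python3 -m handwheel '[[0.01,0,0,0,0,0,0],[0.025,0,0,0,0,0,0],[0.025,0,-0.04,0,0,0,0],[0.025,0,-0.1,0,0,0,1],[0.025,0,-0.1,0,0,0,1]]'; python3 go.py 522,71,118,0.02
```

```text
clock: 11.72
position: [624.6, -30.2, 122.3]
ee_rot: [0.714, -0.7, 0.004, -0.005]
contact_force: [0.3, 0.7, -0.4]
gripper_width: 77.3
grasp_force: 0.0
t 11.725 pos [624.6117 -30.2428 122.2866] yaw 1.5898170999562882 F [ 0.2853  0.6861 -0.4253]
522,71,118,0.02 shift mm [-103.1716  100.7134    3.1769] wz 1.5698170999562882
```

```bash
python3 -m handwheel '[[-0.025,0.03,0,0,0,1.57,1],[-0.05,0.06,0,0,0,1.57,1],[-0.08,0.09,0,0,0,1.57,1],[-0.103,0.102,0,0,0,1.57,1],[-0.103,0.102,0,0,0,1.57,1],[-0.103,0.102,0,0,0,1.57,1],[-0.103,0.102,0,0,0,1.57,1],[-0.103,0.102,0,0,0,1.57,1],[-0.103,0.102,0,0,0,1.57,1],[-0.103,0.102,0,0,0,1.57,1]]'; python3 go.py 522,71,15,0.02; python3 - <<'E'
from h import *
im,d=get_image("scene");cv2.imwrite("pics/s5.png",cv2.resize(im[210:345,210:410],None,fx=4,fy=4,interpolation=cv2.INTER_CUBIC))
E
```

```text
clock: 12.98
position: [516.7, 70.5, 115.8]
ee_rot: [-0.01, 1.0, 0.0, -0.0]
contact_force: [0.2, 0.5, 0.6]
gripper_width: 85.4
grasp_force: 0.0
t 12.975 pos [516.6748  70.5441 115.8161] yaw 0.019547315078522788 F [0.1698 0.5003 0.6269]
522,71,15,0.02 shift mm [ -5.3985   0.3333 100.8127] wz -0.0004526849214772123
```

View pics/s5.png

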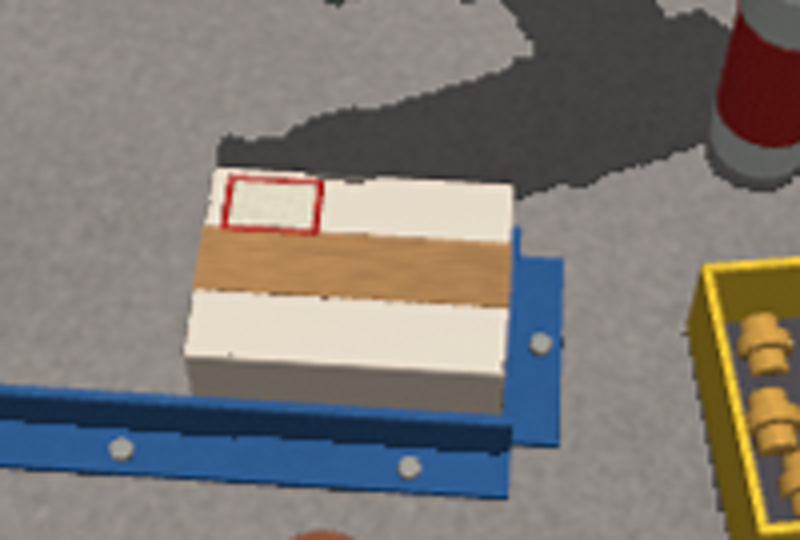

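The carton's end is at the short stop (x≈508 px), and its long side (185,357)–(503,375) is parallel to the rail with a few mm to spare. Descending for the closing push towards the rail.

```bash
python3 -m handwheel '[[0,0,0.03,0,0,0,1],[0,0,0.06,0,0,0,1],[0,0,0.09,0,0,0,1],[0,0,0.1,0,0,0,1],[-0.01,0,0.1,0,0,0,1],[-0.02,0,0.1,0,0,0,1],[-0.03,0,0.1,0,0,0,1],[-0.036,0,0.1,0,0,0,1],[-0.04,0,0.1,0,0,0,1],[-0.04,0,0.1,0,0,0,1]]' | grep -E "position|contact";  for i in 1 2 ; do python3 -m handwheel '[[-0.002,0,0,0,0,0,1],[-0.004,0,0,0,0,0,1],[-0.004,0,0,0,0,0,1]]' | grep -E "position|contact"; done
```

```text
position: [557.0, 71.3, 16.3]
contact_force: [1.3, -0.2, 0.4]
position: [561.0, 71.5, 16.3]
contact_force: [0.4, -0.2, -0.5]
position: [563.0, 71.1, 16.1]
contact_force: [-4.2, 0.8, 3.2]
```

```bash
for i in 1 2 ; do python3 -m handwheel '[[-0.001,0,0,0,0,0,1],[-0.002,0,0,0,0,0,1],[-0.002,0,0,0,0,0,1]]' | grep -E "position|contact"; done
```

```text
position: [564.6, 70.9, 16.1]
contact_force: [-6.5, 0.0, 4.4]
position: [566.3, 70.8, 16.0]
contact_force: [-6.5, -0.1, 4.4]
```

```bash
for i in 1 2 ; do python3 -m handwheel '[[-0.001,0,0,0,0,0,1],[-0.002,0,0,0,0,0,1],[-0.002,0,0,0,0,0,1]]' | grep -E "position|contact"; done
```

```text
position: [566.2, 70.8, 16.0]
contact_force: [-11.1, 2.3, 8.4]
position: [566.1, 70.7, 15.9]
contact_force: [-15.5, 4.6, 12.2]
```

Force climbs with no motion, so the carton is seated on the rail. Backing off, lifting clear and checking.

```bash
python3 -m handwheel '[[0.01,0,0,0,0,0,1],[0.03,0,0,0,0,0,1],[0.04,0,-0.03,0,0,0,1],[0.05,0,-0.08,0,0,0,1],[0.07,0,-0.12,0,0,0,1],[0.07,0,-0.12,0,0,0,1]]'; python3 - <<'E'
from h import *
im,d=get_image("scene");cv2.imwrite("pics/s6.png",cv2.resize(im[210:345,210:410],None,fx=4,fy=4,interpolation=cv2.INTER_CUBIC))
E
```

```text
clock: 17.27
position: [504.3, 71.1, 139.9]
ee_rot: [-0.01, 1.0, 0.002, 0.004]
contact_force: [0.2, 0.3, -0.5]
gripper_width: 85.5
grasp_force: 0.0
```

View pics/s6.png

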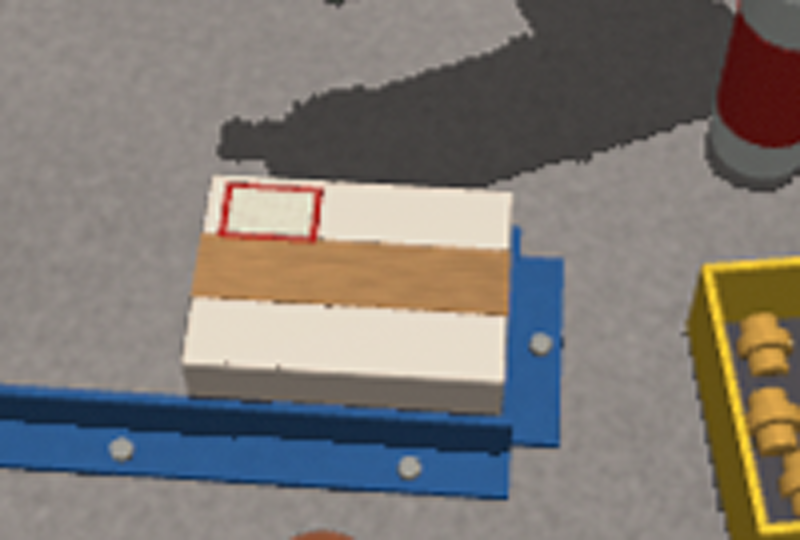

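The carton is in the corner with top corners at (503,383), (183,366), (213,177) and (512,193). Spray can and bin haven't moved. Checking this in numbers against the rail lines seen by the same camera.

```bash
python3 - <<'E'
from h import *
np.set_printoptions(precision=1,suppress=True)
S=lambda l:[(x/4+210-.375,y/4+210-.375) for x,y in l]
q=world("scene",S([(503,383),(183,366),(213,177),(512,193)]),z=60);print(q,q.mean(0))
d=q[0]-q[1]+q[3]-q[2];print("yaw",np.arctan2(-d[0],d[1]))
r=world("scene",S([(2,387),(512,429)]),z=30);e=r[1]-r[0];print("rail top (outer edge)",r,"yaw",np.arctan2(-e[0],e[1]))
print("stop end top: inner/outer",world("scene",S([(513,228),(520,228)]),z=30))
# gap carton +x face / rail outer face along rail normal, 5 mm = touching
n=np.array([e[1],-e[0]])/np.hypot(*e[:2]);print("gaps to rail outer edge",[float((r[0][:2]-p[:2])@n) for p in q[:2]])
E
```

```text
[[676.1 144.1  60. ]
 [679.7   6.5  60. ]
 [580.8   4.2  60. ]
 [577.7 142.6  60. ]] [628.6  74.3  60. ]
yaw 0.02412454535266085
rail top (outer edge) [[681.2 -77.8  30. ]
 [682.4 149.7  30. ]] yaw -0.005368894181369958
stop end top: inner/outer [[577.3 144.5  30. ]
 [577.  147.8  30. ]]
gaps to rail outer edge [6.2773399648867745, 1.950694282352604]
```

```bash
python3 -c "from bench import job_done; print(job_done())"
```

```text
the job is handed in; nothing more can be done
None
```

I pushed the carton square into the blue corner stop and handed the job in at about 17 s. It stopped firmly against both rails, measures within about 2 mm of the squared position and looks parallel to the rails. The spray can, drier and bin were not touched. The hand-in returned no verdict.

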